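Load the wire dispenser and hold its tension arm wound to the stop

TASK

Load the wire dispenser for me: put the loose slip disc over the spindle, hub up, flat on the reel that is already there, then lower the loose reel over the spindle (set both down, do not drop them) so that it sits flat on the disc. Then take the sprung tension arm by its upright finger post, swing it clockwise as seen from above, against its spring, all the way to its stop, and finish while still holding it there so that I can thread the wire. Leave the tweezers, the tape roll and the circuit board where they are.

Things in the scene. Friction and masses are not known exactly. Their poses are not given: they have to be found in the camera images.
- dispenser: bench wire dispenser, fixed: grey base plate 170 (x) x 250 (y) mm, top 12 mm above the bench. Origin on the bench under its centre; x away from the robot at yaw 0, y left. Spindle at local (20, -70) mm; tension arm's pivot at (-30, 70) mm, with two rubber-sleeved stop pins 66 mm high standing 35 mm from it; wire guide with white eye, 75 mm high, at (-68, 8) mm
- spindle_tip (a point): top of the vertical steel spindle, on its axis, 104 mm above the bench; spindle 12 mm across, coned over its top 8 mm. At its foot a turntable, face 20 mm above the bench, with a centring hub 23 mm across up to 34 mm
- slip_disc: loose grey plastic disc, hub up on the bench: plate 66 mm across, 4 mm thick; round hub 23 mm across rises to 18 mm above the underside; bore 15.6 mm; 50 g. Origin at the centre of its underside, z up through the hub. Seated on the loaded reel its underside is at 56 mm and its hub ends at 74 mm. It and the spare reel lie at the right, one nearer the robot, one farther, either way round
- spare_reel: loose full wire reel standing on its flange on the bench: black flanges 60 mm across, 36 mm tall, copper winding, bore 27 mm (goes over the slip disc's 23 mm hub); 200 g. Origin at the centre of its underside, z up. Seated on the slip disc its underside is 60 mm and its top 96 mm above the bench.
- tension_arm (a joint): angle (rad) of the sprung arm on the dispenser's left: two aluminium plates 22 mm wide with white rollers on a vertical hinge at pivot_axis; top plate at 61 mm. 0 at rest, grows clockwise from above, hard stop 1.20. From the pivot it points +1.75 rad from the dispenser's x axis at 0, +0.55 at the stop. Spring pulls back to 0: at the post 1.8 N at rest, 6 N at the stop; it stays only while held
- pivot_axis (a point): a point on the arm's vertical hinge axis, 62 mm above the bench
- finger_post (a point): centre of the top of the arm's finger post: a round upright steel post 13 mm across, from the arm's top plate (61 mm; a 16 mm wide collar up to 63 mm) to 101 mm above the bench, 100 mm from the hinge axis; moves with the arm
- tweezers: loose pair of steel tweezers, 12 x 122 x 9 mm, on the green cutting mat left of the dispenser; leave them
- tape_roll: loose roll of black tape, 57 x 54 x 19 mm, beyond the dispenser, in front of the instrument; leave it
- circuit_board: loose populated green circuit board, 55 x 75 x 13 mm, at the far right; leave it
- loaded_top (a point): centre of the top face, 56 mm above the bench, of the wire reel already on the turntable: black flanges 60 mm across, 36 mm tall, copper winding half used up, bore 27 mm; it cannot come off but turns freely about the spindle
Mind the look-alikes: they are no part of the job. What is shaped like the slip_disc but purple is not meant.

How it is judged (in metres and radians):
On the way, in this order (a step that is already met when the one before it is completed fails the run):
1. the slip disc lies flat, hub up, over the spindle on the loaded reel (horizontal distance between slip_disc and spindle_tip below 0.005 m and height (world z) of slip_disc between 0.053 and 0.059 m and angle between slip_disc's own z axis and vertical below 0.06 rad and contact force between the fingers and slip_disc below 0.1 N), for 0.2 s.
2. the spare reel sits flat over the spindle on the slip disc (horizontal distance between spare_reel and spindle_tip below 0.007 m and height (world z) of spare_reel between 0.057 and 0.063 m and angle between spare_reel's own z axis and vertical below 0.06 rad and contact force between the fingers and spare_reel below 0.1 N and contact force between spare_reel and slip_disc above 0.5 N), for 0.2 s.
3. the tension arm is wound to its stop by the fingers (value of joint tension_arm above 1.12 rad and contact force between the fingers and tension_arm above 1.5 N), for 0.3 s.
At the end, for the whole second after the job is handed in: The fingers hold the tension arm still at its stop (over 1.12 of 1.20 rad, at least 1.5 N); slip disc hub up on the loaded reel and spare reel on the disc, within 5 and 7 mm of the spindle axis, seated within 3 mm of height, upright within 0.06 rad; the robot touches no reel (all of step 2 and all of step 3 and velocity of joint tension_arm between -0.2 and 0.2 rad/s and horizontal distance between slip_disc and spindle_tip below 0.005 m and height (world z) of slip_disc between 0.053 and 0.059 m and angle between slip_disc's own z axis and vertical below 0.06 rad and linear speed of spare_reel below 0.03 m/s and contact force between the arm and spare_reel below 0.1 N); the arm keeps its last pose, push and grip.
It fails at once if the slip disc is dropped down the spindle (falls faster than 0.45 m/s) (horizontal distance between slip_disc and spindle_tip below 0.01 m and height (world z) of slip_disc below 0.104 m and linear speed of slip_disc above 0.45 m/s).
It fails at once if the reel is dropped down the spindle (falls faster than 0.45 m/s) (horizontal distance between spare_reel and spindle_tip below 0.01 m and height (world z) of spare_reel below 0.104 m and linear speed of spare_reel above 0.45 m/s).
It fails at once if the tweezers, the tape roll or the circuit board is pushed about (more than 30 mm) (distance of any of tweezers, tape_roll, circuit_board from where it was at the start of the episode above 0.03 m).
It also fails if it takes over 72 s, if anything falls off the work surface, if the arm or the gripper's body presses on something with over 40 N, if the wrist force passes 120 N, or if a joint passes its speed limit or range.

ROBOT

A 6-joint arm with a two-finger parallel gripper is mounted at the origin on a cart in front of the work surface, level with it; the furniture and walls round the work are solid. World frame = base frame: x ahead of the robot, y to its left, z up, the work surface at z = 0. Lengths are in mm, angles in rad, forces in N, time in s.
With the tool pointing down it reaches from about 400 to 925 mm from the base axis. Payload 12.5 kg.
Tool frame: the origin (TCP) lies midway between the tips of the shut fingers; the grasp point (between the pads) lies 19 mm behind it (env.pinch_z is the z of the grasp point in the tool frame, in mm); z points along the fingers, y is the line along which they close (so a half turn about z gives the same grasp; the last joint's range is limited). The gripper opens to 95 mm and grips with 3 to 60 N. Pads are 20 mm wide; open, the fingers measure 119 mm over their backs; the gripper's body (75 mm by 180 mm) begins 59 mm behind the grasp point.
Start: joints at [-0.106, 0.491, 1.559, -0, 1.092, -0.106], TCP at [625.017, 0.021, 214.661] pointing down, gripper open.
Joint ranges: [-3.1, 3.1], [-0.84, 2.19], [0.05, 2.79], [-1.13, 4.28], [0.06, 2.93], [-2.69, 2.69]. Speed limits (rad/s): [2.22, 2.22, 2.79, 3.14, 3.14, 3.14].

INTERFACE

Orientations are given as [roll, pitch, yaw] about the fixed x, y, z axes, in that order (R = Rz(yaw) Ry(pitch) Rx(roll)).
In Python, from cell import env, eyes gives the robot as it stands.
- The arm moves only by the shell command python3 -m inch 'ROWS'. ROWS is JSON, a list of rows, each a list of 3 entries, a list of its own where there are three numbers: the shift along the tool's x, y, z in units of 60 mm (1.0 is 60 mm), then the turn about the tool's z in units of 5 degrees (1.0 is 5 degrees), then the closure, from -1 (fully open) to 1 (shut). In form: [[[tx, ty, tz], turn, claw], ...]. A call has exactly 10 rows; each row shifts and turns the commanded pose from where the row before left it, along the tool's axes as they then stand; what a row does not reach is not made up. A row lasts 1/8 s, in which the tool goes at most 62.5 mm and 10.7 degrees, less where a joint would pass 70% of its speed; a pose out of reach is approached as far as the arm can. A call is refused whole if a number of a shift passes 1 or a number of a turn 1, either way. A call with a gripper value outside its range is refused whole. The fingers move at their own pace and stop on an object; the grip force is fixed at half the most. Time passes only in rows, so rows that do not move let the fingers close, or fill a call up. It gives the time, the measured TCP pose, the force, the opening and the grip force at its end, in the units of the state.
- env.state(): the state, without advancing time (a new reading comes with each control period).
- eyes.read_camera(name): name is "scene" or "side" or "wrist"; returns a dict with "pixels" (420x560x3 uint8, red, green, blue), "fx", "fy", "cx", "cy" (pixels), "extrinsics" (4x4, takes a point from world to camera coordinates). Camera axes: x right, y down, z forward; pixel columns grow to the right and rows downward; lengths in mm; the calibration is good to about 2 mm. A picture is of the moment at which its call begins. There is no depth.
- env.job_done(): hands the job in; it is judged then, once.
Trained networks look in a picture, given as the dict that the camera call returned (one of the last four; its "shot" number tells which), for a name from the list of things; names that differ only in an ending like _2 or _b are one class to them, and where a whole thing is asked for, a point or a joint stands for the part that bears it (a point fixed in the world has none). Each returns a list of dicts, best first, with "score" (0 to 1); they miss things now and then, are a little off and sometimes report something else, mostly with a low value. They report only what shows in the picture. A call takes as long as a camera call. They do not tell look-alikes from the thing itself.
- eyes.boxes_of(name, picture): "centre" ([row, column] in pixels, amid what is visible of it).
- eyes.cut_out(name, picture): "mask" (420x560 bool, what is visible of it) and "centre" ([row, column] in pixels, amid what is visible of it).
- eyes.spot_point(name, picture): "centre" ([row, column] in pixels: a listed point, or the origin of a listed thing).
The state is a dict: "t": time; "joints": joint angles; "qvel": joint speeds; "tau": joint torques, N m; "eef_pos": TCP position; "tcp_rot": TCP orientation; "ft_force": force on the tool from outside, world axes, zero at the start; "moment": the same for the moment, N m; "opening": opening from 0.0 (shut) to 1.0 (fully open); "grip_force": force on a finger pad.
Only numpy, scipy, OpenCV 4.12 (cv2) and the standard library are available. Lean on these libraries where they do the work, as an engineer would, in place of code of your own. Each camera call takes 0.05 s, during which the arm holds its last target. There are 200 camera calls.

## Working session

There is one attempt and no reset: what is moved stays moved. The work goes in short steps, Python scripts to look and compute and a shell command to move; the robot and the scene stay as the last step left them, time stands still between calls to the robot, and variables do not carry over. Pictures are saved under pics/ and viewed, at most 13 in all, crops included, and the job is handed in when it is done.

```bash
mkdir -p pics; ls; cat > h.py <<'E'
import numpy as np, cv2
from cell import env, eyes
def ray(p,rc):
    E=np.array(p["extrinsics"]);R=E[:3,:3];t=E[:3,3]
    d=R.T@np.array([(rc[1]-p["cx"])/p["fx"],(rc[0]-p["cy"])/p["fy"],1.]);return -R.T@t,d
def at(p,rc,z):
    o,d=ray(p,rc);return (o+d*(z-o[2])/d[2]).round(1)
def proj(p,X):
    E=np.array(p["extrinsics"]);c=E[:3,:3]@np.array(X)+E[:3,3]
    return (c[1]/c[2]*p["fy"]+p["cy"],c[0]/c[2]*p["fx"]+p["cx"])
def save(p,n):cv2.imwrite("pics/"+n+".png",p["pixels"][:,:,::-1])
E
python3 - <<'E'
from h import *
Z=dict(spindle_tip=104,loaded_top=56,slip_disc=0,spare_reel=0,pivot_axis=62,finger_post=101,dispenser=0,tape_roll=0,circuit_board=0)
ims=[]
for c in ["scene","side"]:
    p=eyes.read_camera(c);ims.append(p["pixels"])
    for n,z in Z.items():
        for r in eyes.spot_point(n,p)[:3]:print(c,n,round(r["score"],2),np.round(r["centre"]),at(p,r["centre"],z))
    save(p,c)
print(env.state())
E
```

```text
pics
scene spindle_tip 0.69 [238. 278.] [542.6   7.2 104. ]
scene loaded_top 0.67 [251. 281.] [547.1  -2.   56. ]
scene slip_disc 0.97 [351. 293.] [ 459.6 -235.2    0. ]
scene slip_disc 0.91 [327. 243.] [ 381.  -127.1    0. ]
scene slip_disc 0.67 [299. 299.] [ 538.3 -120.3    0. ]
scene spare_reel 0.63 [320. 343.] [ 608.  -221.3    0. ]
scene pivot_axis 0.96 [217. 235.] [485.5 147.9  62. ]
scene pivot_axis 0.33 [346. 293.] [ 450.4 -248.4   62. ]
scene finger_post 0.93 [186. 213.] [464.  246.9 101. ]
scene dispenser 0.84 [243. 261.] [529.   81.3   0. ]
scene tape_roll 0.72 [253. 346.] [721.2 -55.3   0. ]
scene circuit_board 0.58 [288. 386.] [ 755.5 -193.9    0. ]
side spindle_tip 0.79 [216. 292.] [548.6  -4.4 104. ]
side loaded_top 0.7 [230. 288.] [541.6   1.8  56. ]
side slip_disc 0.78 [293. 265.] [ 380.8 -123.9    0. ]
side slip_disc 0.75 [301. 317.] [ 467.7 -223.8   -0. ]
side slip_disc 0.75 [272. 310.] [ 521.1 -124.4   -0. ]
side spare_reel 0.55 [236. 344.] [706.6 -47.6   0. ]
side spare_reel 0.51 [284. 355.] [ 588.2 -228.8    0. ]
side pivot_axis 0.73 [207. 248.] [509.2 163.3  62
[... 158 characters left out ...]
. ]
{'t': 1.0, 'joints': array([-1.05621151e-01,  4.90880125e-01,  1.55890550e+00, -5.37184824e-05,
        1.09172084e+00, -1.05543562e-01]), 'qvel': array([-2.87705000e-04, -1.51104435e-03, -4.49975366e-04,  1.44983474e-03,
        3.56418629e-05,  1.11678130e-04]), 'tau': array([ 2.65197277e-04, -6.12484860e+01, -2.58429515e+01,  6.93722838e-02,
        4.44983225e-02, -9.47052604e-05]), 'eef_pos': array([ 6.25007342e+02, -4.30754469e-03,  2.14671398e+02]), 'tcp_rot': array([3.14151197e+00, 5.64873474e-05, 1.57074350e+00]), 'ft_force': array([ 0.35271663,  0.27237499, -0.40789974]), 'moment': array([ 0.03443926, -0.04221757,  0.00103083]), 'grip_force': 0.0, 'opening': 0.9988210448182123}
```

View pics/scene.png

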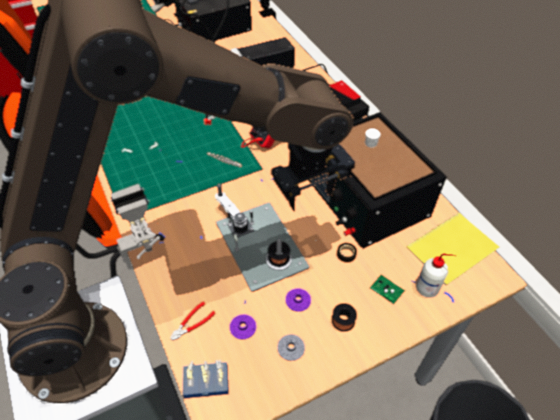

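View pics/side.png

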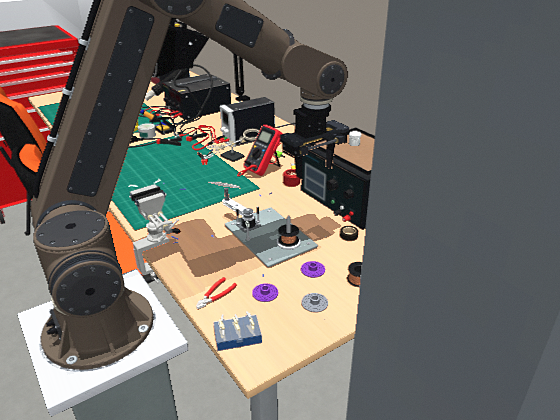

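Scene view: the slip-disc candidates are grey at (351,293) and two purple at (327,243) and (299,299). The grey one fits, because purple is excluded. The spare-reel candidates are the black/copper ring at (320,343), the loaded reel on the spindle at (250,280), and the tape at (253,346). I choose (320,343). I'm moving over the disc for a close check.

```bash
python3 -m inch '[[[-0.37,-0.27,0],0,-1],[[-0.37,-0.27,0],0,-1],[[-0.37,-0.27,0],0,-1],[[-0.37,-0.27,0],0,-1],[[-0.37,-0.27,0],0,-1],[[-0.37,-0.27,0],0,-1],[[-0.37,-0.27,0],0,-1],[[-0.37,-0.27,0],0,-1],[[-0.37,-0.27,0],0,-1],[[-0.37,-0.27,0],0,-1]]'
python3 - <<'E'
from h import *
p=eyes.read_camera("wrist");print(env.state()["eef_pos"],np.round(p["extrinsics"],2))
for n,z in dict(slip_disc=0,spare_reel=0,spindle_tip=104,loaded_top=56).items():
    for r in eyes.spot_point(n,p)[:4]:print(n,round(r["score"],2),np.round(r["centre"]),at(p,r["centre"],z))
for r in eyes.cut_out("slip_disc",p)[:3]:
    m=r["mask"];print(r["centre"],at(p,r["centre"],4),p["pixels"][m].mean(0),m.sum())
save(p,"w1")
E
```

```text
t: 2.25
eef_pos: [462.5, -222.7, 214.8]
tcp_rot: [3.141, 0.0, 1.571]
ft_force: [0.2, -0.8, 0.1]
opening: 1.001
grip_force: 0.0
[ 461.19766521 -224.45014507  214.73590397] [[ 1.0000e+00 -0.0000e+00  0.0000e+00 -4.6288e+02]
 [-0.0000e+00 -9.6000e-01  2.9000e-01 -2.4563e+02]
 [ 0.0000e+00 -2.9000e-01 -9.6000e-01  3.2753e+02]
 [ 0.0000e+00  0.0000e+00  0.0000e+00  1.0000e+00]]
slip_disc 0.94 [184. 276.] [ 459.1 -226.     0. ]
slip_disc 0.93 [ 95. 334.] [ 530.8 -115.8    0. ]
slip_disc 0.9 [109. 212.] [ 380.  -131.4    0. ]
spare_reel 0.97 [182. 388.] [ 608.2 -223.9    0. ]
[104.0, 214.2] [ 384.3 -125.9    4. ] [ 94.01318102  52.02855888 108.16432337] 2276
[96.8, 332.7] [ 528.2 -117.7    4. ] [142.07594417  81.12068966 165.42692939] 2436
[180.2, 277.1] [ 460.7 -220.4    4. ] [108.98839138 100.25041459 101.89331122] 1809
```

View pics/w1.png

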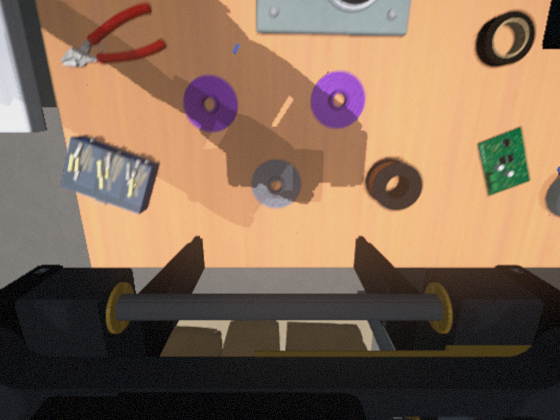

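The grey disc is at (184,276) below the gripper, the purple look-alikes at (103,210) and (99,337), and the spare reel at (184,393). The choice is confirmed, so I'll descend for a finer fix.

```bash
python3 -m inch '[[[0,-0.03,0.2],0,-0.5],[[0,0,0.2],0,-0.5],[[0,0,0.2],0,-0.5],[[0,0,0.2],0,-0.5],[[0,0,0.2],0,-0.5],[[0,0,0.2],0,-0.5],[[0,0,0.2],0,-0.5],[[0,0,0.2],0,-0.5],[[0,0,0.2],0,-0.5],[[0,0,0],0,-0.5]]'
cat > f.py <<'E'
from h import *
import sys
def fit(p,n,near,z,rows=None):
    best=None
    for r in eyes.cut_out(n,p):
        X=at(p,r["centre"],z);d=np.hypot(*(X[:2]-near))
        if best is None or d<best[0]:best=(d,r["mask"])
    c=max(cv2.findContours(best[1].astype("uint8"),0,1)[0],key=cv2.contourArea)[:,0]
    W=np.array([at(p,(v,u),z)[:2] for u,v in c])
    (x,y),rad=cv2.minEnclosingCircle(W.astype(np.float32))
    A=np.c_[2*W,np.ones(len(W))];s=np.linalg.lstsq(A,(W**2).sum(1),rcond=None)[0]
    return "ls",s[:2].round(1),np.sqrt(s[2]+s[0]**2+s[1]**2).round(1),"enc",round(x,1),round(y,1),round(rad,1)
E
python3 - <<'E'
from f import *
p=eyes.read_camera("wrist");print(env.state()["eef_pos"],env.state()["opening"])
for r in eyes.spot_point("slip_disc",p)[:3]:print(round(r["score"],2),np.round(r["centre"]),at(p,r["centre"],0))
print(fit(p,"slip_disc",(460,-226),4))
save(p,"w2")
E
```

```text
t: 3.8
eef_pos: [460.9, -221.8, 105.8]
tcp_rot: [-3.14, -0.001, 1.571]
ft_force: [-0.3, 0.1, 0.2]
opening: 0.752
grip_force: 0.0
[ 461.17075964 -221.94708759  106.3140109 ] 0.7538137662716602
0.83 [206. 276.] [ 458.2 -222.7    0. ]
0.77 [ 92. 364.] [ 535.  -118.4    0. ]
0.75 [104. 188.] [ 381.3 -128.5    0. ]
('ls', array([ 459.6, -223.7]), np.float64(32.4), 'enc', 459.4, -224.0, 33.2)
```

View pics/w2.png

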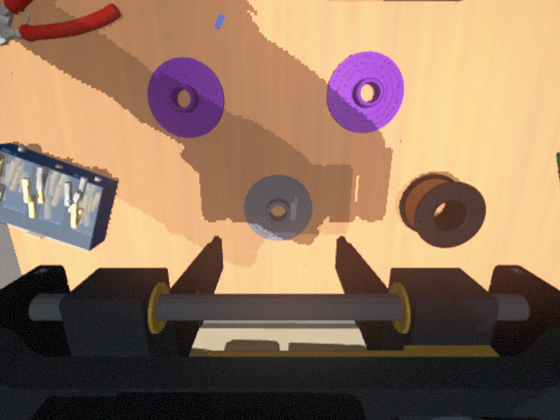

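Disc in the fresh view at (208,278), fitted at (459.5,-224). Now descend and grip the hub.

```bash
python3 -m inch '[[[-0.03,-0.025,0.2],0,-0.5],[[0,0,0.2],0,-0.5],[[0,0,0.2],0,-0.5],[[0,0,0.2],0,-0.5],[[0,0,0.2],0,-0.5],[[0,0,0.2],0,-0.5],[[0,0,0.2],0,-0.5],[[0,0,0.2],0,-0.5],[[0,0,0.06],0,-0.5],[[0,0,0],0,-0.5]]'
python3 -m inch '[[[0,0,0],0,0.4],[[0,0,0],0,0.8],[[0,0,0],0,1],[[0,0,0],0,1],[[0,0,0],0,1],[[0,0,0],0,1],[[0,0,0],0,1],[[0,0,0],0,1],[[0,0,0],0,1],[[0,0,0],0,1]]'
```

```text
t: 5.2
eef_pos: [459.7, -223.8, 6.9]
tcp_rot: [-3.141, -0.0, 1.571]
ft_force: [-0.2, -0.5, 0.3]
opening: 0.748
grip_force: 0.0
t: 6.45
eef_pos: [459.7, -223.8, 7.1]
tcp_rot: [3.141, 0.0, 1.571]
ft_force: [0.8, 0.3, 1.7]
opening: 0.232
grip_force: 30.0
```

Gripped at the hub diameter (0.232 × 95 = 22 mm). Next: lift and go to a viewing place short of the spindle.

```bash
python3 -m inch '[[[0,0,-0.3],0,1],[[0,0,-0.3],0,1],[[0,0,-0.3],0,1],[[0.36,0.2,-0.3],0,1],[[0.36,0.2,-0.3],0,1],[[0.36,0.2,-0.3],0,1],[[0.36,0.2,-0.3],0,1],[[0.36,0.2,-0.3],0,1],[[0.36,0.2,-0.3],0,1],[[0.36,0.2,-0.3],0,1]]'
python3 -m inch '[[[0,0,0],0,1],[[0,0,0],0,1],[[0,0,0],0,1],[[0,0,0],0,1],[[0,0,0],0,1],[[0,0,0],0,1],[[0,0,0],0,1],[[0,0,0],0,1],[[0,0,0],0,1],[[0,0,0],0,1]]'
python3 - <<'E'
from f import *
p=eyes.read_camera("wrist");print(env.state()["eef_pos"],env.state()["opening"])
for n,z in dict(spindle_tip=104,loaded_top=56,pivot_axis=62,finger_post=101,slip_disc=185,spare_reel=0,dispenser=0).items():
    for r in eyes.spot_point(n,p)[:3]:print(n,round(r["score"],2),np.round(r["centre"]),at(p,r["centre"],z))
save(p,"w3")
try: print(fit(p,"loaded_top",(546,0),56))
except Exception as e:print(e)
E
```

```text
t: 7.7
eef_pos: [543.9, -71.7, 187.5]
tcp_rot: [-3.141, -0.0, 1.571]
ft_force: [-1.3, 0.1, -0.4]
opening: 0.231
grip_force: 30.0
t: 8.95
eef_pos: [543.7, -72.6, 187.0]
tcp_rot: [3.142, 0.0, 1.571]
ft_force: [0.7, 0.1, -0.5]
opening: 0.229
grip_force: 30.0
[543.72555533 -72.5762717  187.07702726] 0.232861558705092
spindle_tip 0.82 [123. 278.] [543.7   4.6 104. ]
spindle_tip 0.23 [250. 277.] [ 542.  -109.9  104. ]
loaded_top 0.95 [123. 277.] [542.1   3.6  56. ]
slip_disc 0.94 [229. 154.] [465.9 -56.9 185. ]
slip_disc 0.65 [250. 277.] [542.7 -71.5 185. ]
dispenser 0.91 [ 54. 263.] [527.2  74.5   0. ]
('ls', array([543.6,   5.2]), np.float64(29.4), 'enc', 543.8, 5.0, 30.1)
```

View pics/w3.png

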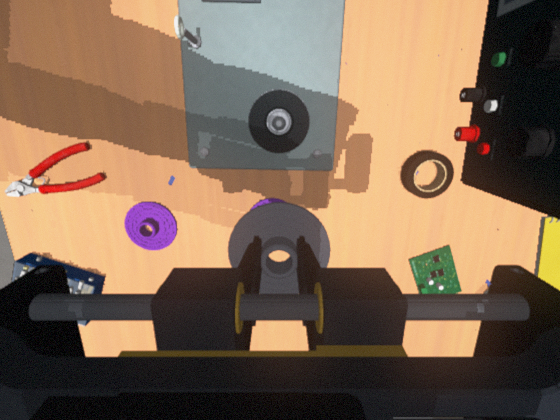

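Spindle at (123,278), giving about (543.7, 5.0). The held disc is at (250,278) with its hub between the fingers. I'll check how it sits in the grasp, using the plate's visible rim.

```bash
python3 - <<'E'
from f import *
from scipy.optimize import least_squares
p=eyes.read_camera("wrist");s=env.state()["eef_pos"]
for r in eyes.cut_out("slip_disc",p):
    if abs(r["centre"][1]-278)<20:
        m=r["mask"].astype("uint8");c=max(cv2.findContours(m,0,1)[0],key=cv2.contourArea)[:,0]
        x,y,w,h=cv2.boundingRect(c);print(x,y,w,h)
        top=c[(c[:,1]<255)]
        for z in (s[2]-3,s[2]-7):
            W=np.array([at(p,(v,u),z)[:2] for u,v in top])
            g=least_squares(lambda q:np.hypot(*(W-q).T)-33,s[:2],loss="soft_l1");print(z,g.x-s[:2],np.abs(g.fun).mean())
hsv=p["pixels"][235:280,262:296].astype(int);k=((hsv[...,0]-hsv[...,2])>60).astype("uint8")
n,l,st,ce=cv2.connectedComponentsWithStats(k);print(st[1:]+[262,235,0,0,0],ce[1:]+[262,235])
for z in (s[2]-7,s[2]+11):print(np.round(proj(p,[s[0],s[1],z]),1))
E
```

```text
228 202 103 91
184.04865903785887 [ 0.16109229 -0.64049558] 6.18957315604727
180.04865903785887 [ 0.14616284 -1.50618043] 6.09783136330772
[[269 250  21  12 188]] [[278.62765957 255.55319149]]
[248.4 278.5]
[261.3 278.5]
```

```bash
python3 -m inch '[[[0.15,0,0.1],0,1],[[0.15,0,0.1],0,1],[[0.15,0,0.1],0,1],[[0.15,0,0.1],0,1],[[0.15,0,0.1],0,1],[[0.15,0,0.1],0,1],[[0.15,0,0.1],0,1],[[0.15,0,0.1],0,1],[[0.09,0,0.1],0,1],[[0,0,0],0,1]]'
python3 - <<'E'
from h import *
p=eyes.read_camera("wrist");save(p,"a1");cv2.imwrite("pics/w4.png",cv2.resize(p["pixels"][150:300,180:380,::-1],None,fx=4,fy=4))
s=env.state()["eef_pos"];print(s);print(proj(p,[543.7,5,104]))
E
```

```text
t: 10.75
eef_pos: [543.5, 5.2, 132.6]
tcp_rot: [-3.141, -0.0, 1.571]
ft_force: [1.7, 0.3, -0.2]
opening: 0.231
grip_force: 30.0
[543.70488453   4.91044942 132.88498668]
(np.float64(235.84493389724827), np.float64(278.7138927365165))
```

View pics/w4.png

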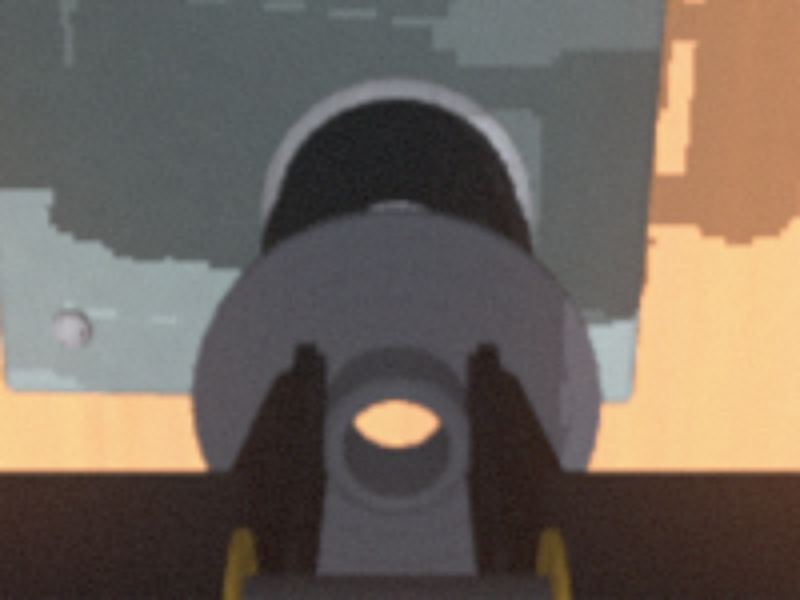

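The crop shows the plate centred at column ≈279 and the bore's top ring at ≈(261.5,279), which matches the TCP projection, so the disc is centred in the grasp. Now lower onto the cone.

```bash
python3 -m inch '[[[0,0,0.06],0,1],[[0,0,0.06],0,1],[[0,0,0.06],0,1],[[0,0,0.06],0,1],[[0,0,0.06],0,1],[[0,0,0.06],0,1],[[0,0,0.06],0,1],[[0,0,0.06],0,1],[[0,0,0.06],0,1],[[0,0,0],0,1]]'
```

```text
t: 12.05
eef_pos: [543.6, 4.8, 100.4]
tcp_rot: [-3.141, -0.0, 1.571]
ft_force: [0.7, 0.4, -0.7]
opening: 0.234
grip_force: 30.0
```

```bash
python3 -m inch '[[[0,0,0.07],0,1],[[0,0,0.07],0,1],[[0,0,0.07],0,1],[[0,0,0.07],0,1],[[0,0,0.07],0,1],[[0,0,0.07],0,1],[[0,0,0.07],0,1],[[0,0,0.07],0,1],[[0,0,0.04],0,1],[[0,0,0],0,1]]'
```

```text
t: 13.3
eef_pos: [543.7, 4.8, 64.5]
tcp_rot: [-3.141, -0.0, 1.571]
ft_force: [0.1, 0.2, -0.9]
opening: 0.229
grip_force: 30.0
```

```bash
python3 -m inch '[[[0,0,0.01],0,1],[[0,0,0.01],0,1],[[0,0,0.005],0,1],[[0,0,0],0,1],[[0,0,0],0,0.4],[[0,0,0],0,0.3],[[0,0,0],0,0.2],[[0,0,0],0,0],[[0,0,0],0,0],[[0,0,0],0,0]]'
python3 -m inch '[[[0,0,-0.1],0,0],[[0,0,-0.2],0,0],[[0,0,-0.3],0,0],[[0,0,-0.3],0,0],[[0,0,-0.3],0,0],[[0,0,-0.3],0,0],[[-0.4,0.1,-0.3],0,-0.5],[[-0.4,0.1,-0.1],0,-0.5],[[-0.4,0.1,0],0,-0.5],[[0,0,0],0,-0.5]]'
python3 - <<'E'
from f import *
p=eyes.read_camera("wrist");s=env.state()["eef_pos"];print(s)
for n,z in dict(spindle_tip=104,slip_disc=56,spare_reel=0,pivot_axis=62,finger_post=101).items():
    for r in eyes.spot_point(n,p)[:3]:print(n,round(r["score"],2),np.round(r["centre"]),at(p,r["centre"],z))
print(fit(p,"slip_disc",(543.7,5),60))
save(p,"w5")
E
```

```text
t: 14.55
eef_pos: [543.7, 4.8, 63.1]
tcp_rot: [3.142, -0.0, 1.571]
ft_force: [-0.3, -0.6, 0.2]
opening: 0.5
grip_force: 0.0
t: 15.8
eef_pos: [561.9, -68.3, 177.9]
tcp_rot: [3.141, 0.0, 1.569]
ft_force: [0.2, 0.5, 0.2]
opening: 0.744
grip_force: 0.0
[561.56966112 -67.39926874 177.67999288]
spindle_tip 0.68 [130. 259.] [546.3   3.9 104. ]
slip_disc 0.95 [126. 260.] [544.8   5.1  56. ]
slip_disc 0.64 [227. 253.] [535.2 -97.5  56. ]
slip_disc 0.6 [235. 133.] [ 407.3 -106.4   56. ]
spare_reel 0.76 [296. 311.] [ 605.4 -218.6    0. ]
('ls', array([544. ,   4.5]), np.float64(32.0), 'enc', 543.8, 4.1, 32.9)
```

View pics/w5.png

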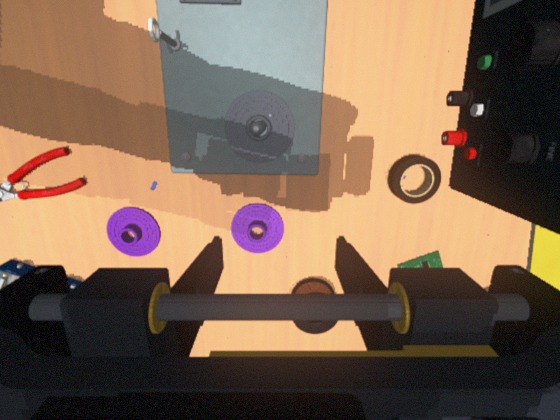

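The disc lies on the loaded reel, centred on the spindle at (127,259). Next, the spare reel near (607,-223).

```bash
python3 -m inch '[[[-0.32,0.09,0],0,-1],[[-0.32,0.09,0],0,-1],[[-0.32,0.09,0],0,-1],[[-0.32,0.09,0.1],0,-1],[[-0.32,0.09,0.2],0,-1],[[-0.32,0.09,0.2],0,-1],[[-0.32,0.09,0.2],0,-1],[[-0.32,0.09,0.2],0,-1],[[0,0,0],0,-1],[[0,0,0],0,-1]]'
python3 - <<'E'
from f import *
p=eyes.read_camera("wrist");s=env.state()["eef_pos"];print(s)
for r in eyes.spot_point("spare_reel",p)[:3]:print(round(r["score"],2),np.round(r["centre"]),at(p,r["centre"],0))
for r in eyes.cut_out("spare_reel",p)[:1]:print(r["centre"],at(p,r["centre"],30))
print(fit(p,"spare_reel",s[:2],36))
q=p["pixels"][120:300,160:400,::-1];cv2.imwrite("pics/w6.png",cv2.resize(q,None,fx=3,fy=3))
for a in (605,607,609):
  for b in (-222,-226):print(a,b,np.round(proj(p,[a,b,36]),1),np.round(proj(p,[a,b,0]),1))
E
```

```text
t: 17.4
eef_pos: [604.9, -220.5, 123.3]
tcp_rot: [3.142, -0.0, 1.571]
ft_force: [-0.3, 0.2, 1.2]
opening: 1.001
grip_force: 0.0
[ 604.9917209  -220.31185039  123.58942941]
0.71 [201. 282.] [ 608.1 -221.2    0. ]
[212.3, 278.2] [ 604.6 -223.9   30. ]
('ls', array([ 607.2, -217.2]), np.float64(31.0), 'enc', 607.7, -216.8, 33.0)
605 -222 [212.3 278.6] [201.5 278.6]
605 -226 [216.5 278.6] [205.2 278.6]
607 -222 [212.3 280.8] [201.5 280.5]
607 -226 [216.5 280.8] [205.2 280.5]
609 -222 [212.3 283. ] [201.5 282.5]
609 -226 [216.5 283. ] [205.2 282.5]
```

View pics/w6.png

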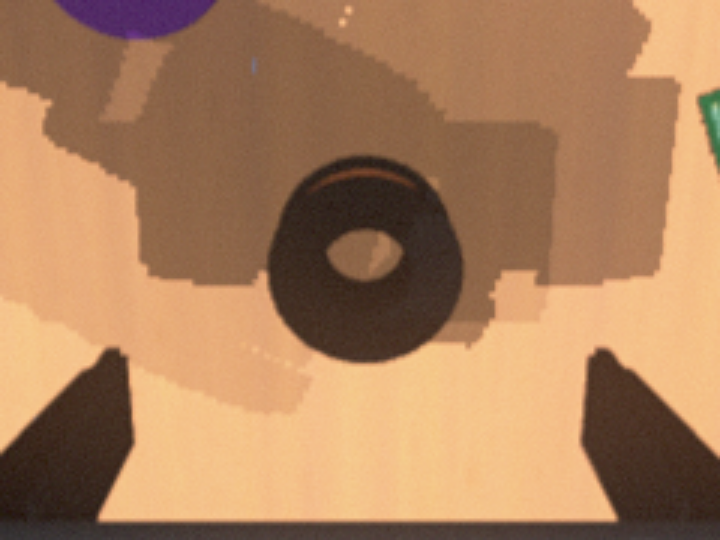

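Top flange at crop columns 267–463 gives image column 281.7 and centre row ≈210, so the reel is at about (607.8,-220.8). Descend and grip.

```bash
python3 -m inch '[[[-0.01,0.047,0.2],0,-1],[[0,0,0.2],0,-1],[[0,0,0.2],0,-1],[[0,0,0.2],0,-1],[[0,0,0.2],0,-1],[[0,0,0.2],0,-1],[[0,0,0.2],0,-1],[[0,0,0.2],0,-1],[[0,0,0.2],0,-1],[[0,0,0.09],0,-1]]'
python3 -m inch '[[[0,0,0],0,-0.6],[[0,0,0],0,-0.2],[[0,0,0],0,0.2],[[0,0,0],0,1],[[0,0,0],0,1],[[0,0,0],0,1],[[0,0,0],0,1],[[0,0,0],0,1],[[0,0,0],0,1],[[0,0,0],0,1]]'
```

```text
t: 18.85
eef_pos: [607.5, -221.3, 8.8]
tcp_rot: [-3.141, -0.0, 1.571]
ft_force: [-1.1, 0.0, 0.8]
opening: 0.997
grip_force: 0.0
t: 20.1
eef_pos: [607.8, -221.4, 10.0]
tcp_rot: [3.141, 0.0, 1.571]
ft_force: [-1.4, 0.5, 5.6]
opening: 0.632
grip_force: 30.0
```

```bash
python3 -m inch '[[[0,0,-0.3],0,1],[[0,0,-0.3],0,1],[[0,0,-0.3],0,1],[[0.36,-0.152,-0.3],0,1],[[0.36,-0.152,-0.3],0,1],[[0.36,-0.152,-0.3],0,1],[[0.36,-0.152,-0.3],0,1],[[0.36,-0.152,-0.3],0,1],[[0.36,-0.152,-0.3],0,1],[[0.36,-0.152,-0.3],0,1]]'
python3 -m inch '[[[0,0,0],0,1],[[0,0,0],0,1],[[0,0,0],0,1],[[0,0,0],0,1],[[0,0,0],0,1],[[0,0,0],0,1],[[0,0,0],0,1],[[0,0,0],0,1],[[0,0,0],0,1],[[0,0,0],0,1]]'
python3 - <<'E'
from f import *
p=eyes.read_camera("wrist");s=env.state()["eef_pos"];print(s)
for n,z in dict(spindle_tip=104,slip_disc=56).items():
    for r in eyes.spot_point(n,p)[:2]:print(n,round(r["score"],2),np.round(r["centre"]),at(p,r["centre"],z))
print(fit(p,"slip_disc",(543.7,5),60))
for dz in (-10,26):
  c=np.array(proj(p,[s[0],s[1],s[2]+dz]));f=np.array(proj(p,[s[0],s[1]+30,s[2]+dz]));b=np.array(proj(p,[s[0],s[1]-13.5,s[2]+dz]));g=np.array(proj(p,[s[0],s[1]+13.5,s[2]+dz]));print(dz,c.round(1),"far rim",f.round(1),"bore",g.round(1),b.round(1))
cv2.imwrite("pics/w7.png",cv2.resize(p["pixels"][90:290,180:380,::-1],None,fx=3,fy=3))
E
```

```text
t: 21.35
eef_pos: [543.5, -69.5, 191.5]
tcp_rot: [3.14, 0.0, 1.571]
ft_force: [0.1, -0.3, -1.7]
opening: 0.631
grip_force: 30.0
t: 22.6
eef_pos: [543.9, -70.2, 189.8]
tcp_rot: [3.141, 0.0, 1.571]
ft_force: [0.5, -1.2, -2.0]
opening: 0.635
grip_force: 30.0
[543.89011057 -70.17513207 189.76294223]
spindle_tip 0.89 [128. 278.] [543.8   3.3 104. ]
slip_disc 0.86 [125. 277.] [542.7   3.8  56. ]
slip_disc 0.55 [233. 150.] [ 402.  -110.5   56. ]
('ls', array([543.5,   4.6]), np.float64(32.6), 'enc', 543.3, 4.5, 33.4)
-10 [246.5 278.4] far rim [203.2 278.4] bore [227.5 278.4] [264.7 278.4]
26 [274.1 278.4] far rim [222.7 278.4] bore [251.7 278.4] [295.5 278.4]
```

View pics/w7.png

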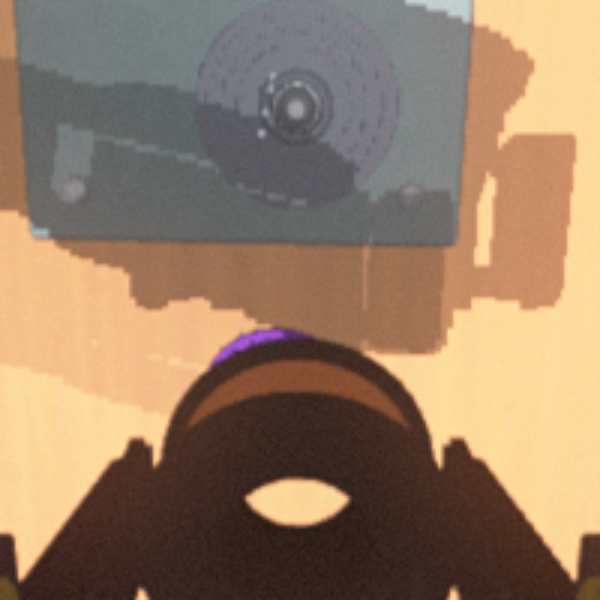

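The reel is held with its far bottom rim at image row 202.7 (203.2 expected) and bore column 279, so it's centred within about 1 mm. Spindle at (126,279). Moving over it.

```bash
python3 -m inch '[[[0.14,0,0],0,1],[[0.14,0,0],0,1],[[0.14,0,0.15],0,1],[[0.14,0,0.15],0,1],[[0.14,0,0.15],0,1],[[0.14,0,0.15],0,1],[[0.14,0,0.15],0,1],[[0.14,0,0.15],0,1],[[0.12,0,0.15],0,1],[[0,0,0],0,1]]'
python3 -m inch '[[[0,0,0.06],0,1],[[0,0,0.06],0,1],[[0,0,0.06],0,1],[[0,0,0.06],0,1],[[0,0,0.06],0,1],[[0,0,0.06],0,1],[[0,0,0.06],0,1],[[0,0,0.06],0,1],[[0,0,0],0,1],[[0,0,0],0,1]]'
```

```text
t: 24.05
eef_pos: [543.6, 4.7, 126.0]
tcp_rot: [-3.14, -0.0, 1.571]
ft_force: [-0.1, 0.9, -1.4]
opening: 0.629
grip_force: 30.0
t: 25.3
eef_pos: [544.0, 4.2, 98.0]
tcp_rot: [3.141, 0.0, 1.571]
ft_force: [0.8, -0.1, -1.3]
opening: 0.632
grip_force: 30.0
```

```bash
python3 -m inch '[[[0,0,0.04],0,1],[[0,0,0.04],0,1],[[0,0,0.04],0,1],[[0,0,0.03],0,1],[[0,0,0.03],0,1],[[0,0,0.03],0,1],[[0,0,0.03],0,1],[[0,0,0.03],0,1],[[0,0,0.03],0,1],[[0,0,0],0,1]]'
```

```text
t: 26.55
eef_pos: [543.8, 4.2, 79.8]
tcp_rot: [-3.141, -0.0, 1.571]
ft_force: [0.4, 0.3, -1.6]
opening: 0.628
grip_force: 30.0
```

Past the hub's lip without force. Down to the seat.

```bash
python3 -m inch '[[[0,0,0.025],0,1],[[0,0,0.025],0,1],[[0,0,0.025],0,1],[[0,0,0.025],0,1],[[0,0,0.02],0,1],[[0,0,0.02],0,1],[[0,0,0.01],0,1],[[0,0,0.005],0,1],[[0,0,0],0,1],[[0,0,0],0,1]]'
```

```text
t: 27.8
eef_pos: [543.9, 4.2, 70.7]
tcp_rot: [3.141, 0.0, 1.571]
ft_force: [-0.1, -0.3, -1.5]
opening: 0.631
grip_force: 30.0
```

```bash
python3 -m inch '[[[0,0,0.01],0,1],[[0,0,0.005],0,1],[[0,0,0],0,1],[[0,0,0],0,1],[[0,0,0],0,1],[[0,0,0],0,1],[[0,0,0],0,1],[[0,0,0],0,1],[[0,0,0],0,1],[[0,0,0],0,1]]'
```

```text
t: 29.05
eef_pos: [544.0, 4.2, 70.0]
tcp_rot: [3.141, 0.0, 1.571]
ft_force: [-2.2, 0.2, 5.5]
opening: 0.632
grip_force: 30.0
```

Contact felt (5.5 N). Release, lift and look toward the tension arm.

```bash
python3 -m inch '[[[0,0,0],0,0.2],[[0,0,0],0,-0.3],[[0,0,0],0,-0.6],[[0,0,0],0,-0.7],[[0,0,0],0,-0.7],[[0,0,0],0,-0.7],[[0,0,-0.05],0,-0.7],[[0,0,-0.1],0,-0.7],[[0,0,-0.2],0,-0.7],[[0,0,-0.3],0,-0.7]]'
python3 -m inch '[[[0,0,-0.3],0,-0.7],[[0,0,-0.3],0,-0.7],[[0,0,-0.3],0,-0.3],[[0,0,-0.3],0,-0.3],[[0.27,-0.12,-0.1],0,-0.3],[[0.27,-0.12,0],0,-0.3],[[0.27,-0.12,0],0,-0.3],[[0.27,-0.12,0],0,-0.3],[[0.27,-0.12,0],0,-0.3],[[0.27,-0.12,0],0,-0.3]]'
python3 - <<'E'
from f import *
ps={c:eyes.read_camera(c) for c in ("wrist","scene","side")};print(env.state()["eef_pos"])
for c,p in ps.items():
  for n,z in dict(spindle_tip=104,spare_reel=60,slip_disc=56,pivot_axis=62,finger_post=101).items():
    for r in eyes.spot_point(n,p)[:2]:print(c,n,round(r["score"],2),np.round(r["centre"]),at(p,r["centre"],z))
save(ps["wrist"],"w8");save(ps["side"],"s8")
a=ps["wrist"]["pixels"][:,:,::-1];b=cv2.resize(ps["side"]["pixels"][170:290,190:370,::-1],(540,360));b=cv2.copyMakeBorder(b,0,60,0,0,0)
cv2.imwrite("pics/w9.png",cv2.resize(np.hstack([a,b]),(800,305),interpolation=cv2.INTER_AREA))
E
```

```text
t: 30.3
eef_pos: [543.8, 4.2, 109.6]
tcp_rot: [-3.141, -0.0, 1.571]
ft_force: [-0.1, -0.9, -0.9]
opening: 0.847
grip_force: 0.0
t: 31.55
eef_pos: [500.1, 102.6, 186.6]
tcp_rot: [-3.141, 0.0, 1.571]
ft_force: [0.1, 0.3, 0.3]
opening: 0.65
grip_force: 0.0
[500.43647029 102.20430609 186.79020904]
wrist spare_reel 0.94 [282. 317.] [543.7   4.8  60. ]
wrist slip_disc 0.76 [332. 301.] [527.5 -66.7  56. ]
wrist slip_disc 0.48 [343. 196.] [397.8 -83.   56. ]
wrist pivot_axis 0.76 [156. 273.] [494.9 147.6  62. ]
wrist finger_post 0.95 [ 36. 256.] [482.8 244.6 101. ]
scene spindle_tip 0.78 [237. 278.] [545.5   8.5 104. ]
scene spare_reel 0.64 [251. 279.] [541.   -3.1  60. ]
scene slip_disc 0.75 [326. 244.] [ 374.8 -153.1   56. ]
scene slip_disc 0.72 [300. 301.] [ 525.  -152.7   56. ]
scene pivot_axis 0.86 [219. 237.] [487.4 138.8  62. ]
scene finger_post 0.75 [183. 215.] [473.9 253.7 101. ]
scene finger_post 0.16 [288. 387.] [ 706.7 -235.   101. ]
side spindle_tip 0.89 [215. 290.] [548.7   3.7 104. ]
side spare_reel 0.7 [232. 286.] [529.4  -3.9  60. ]
side spare_reel 0.67 [191. 225.] [501.9 295.1  60. ]
side slip_disc 0.84 [270. 310.] [ 485.9 -170.2   56. ]
side slip_disc 0.64 [290. 269.] [ 358.9 -176.    56. ]
side pivot_axis 0.61 [231. 287.] [530.7  -5.4  62. ]
side pivot_axis 0.57 [209. 247.] [499.2 156.5  62. ]
side finger_post 0.62 [207. 247.] [474.3 112.1 101. ]
side finger_post 0.54 [191. 225.] [470.5 230.9 101. ]
```

View pics/w9.png

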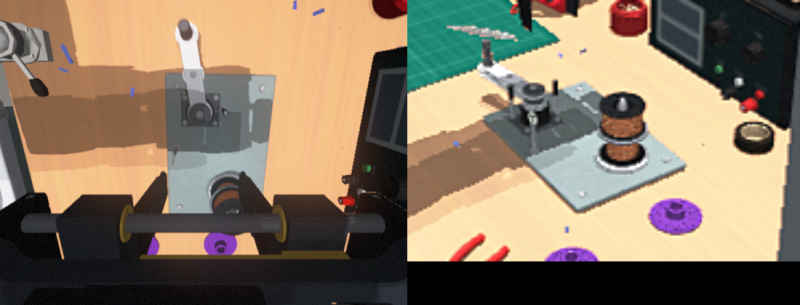

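The side view shows both the disc and the reel stacked flat on the spindle. The post is at wrist (36,256), giving about (482,245), and the pivot is about (495.5,146.5). Going above the post with the tool aligned to the arm.

```bash
python3 -m inch '[[[0.297,-0.04,0.12],0,-0.3],[[0.297,-0.04,0.12],0,-0.3],[[0.297,-0.04,0.12],0,-0.3],[[0.297,-0.04,0.12],0,-0.3],[[0.297,-0.04,0.12],0,-0.3],[[0.297,-0.04,0.12],0,-0.3],[[0.297,-0.04,0.12],0,-0.3],[[0.297,-0.04,0.12],0,-0.3],[[0,0,0],-0.8,-0.3],[[0,0,0],-0.8,-0.3]]'
python3 - <<'E'
from f import *
p=eyes.read_camera("wrist");s=env.state();print(s["eef_pos"],s["tcp_rot"])
for n,z in dict(finger_post=101,pivot_axis=62).items():
    for r in eyes.spot_point(n,p)[:2]:print(n,round(r["score"],2),np.round(r["centre"]),at(p,r["centre"],z))
save(p,"w10")
q=p["pixels"];cv2.imwrite("pics/w10.png",q[:,:,::-1])
E
```

```text
t: 33.7
eef_pos: [481.3, 244.8, 128.7]
tcp_rot: [-3.141, 0.0, 1.713]
ft_force: [-0.3, 0.3, 0.6]
opening: 0.652
grip_force: 0.0
[481.37304681 244.67054517 128.80035771] [-3.14150196e+00  7.54336424e-05  1.71627433e+00]
finger_post 0.66 [236. 279.] [482.  244.6 101. ]
pivot_axis 0.82 [316. 279.] [496.  148.2  62. ]
```

View pics/w10.png

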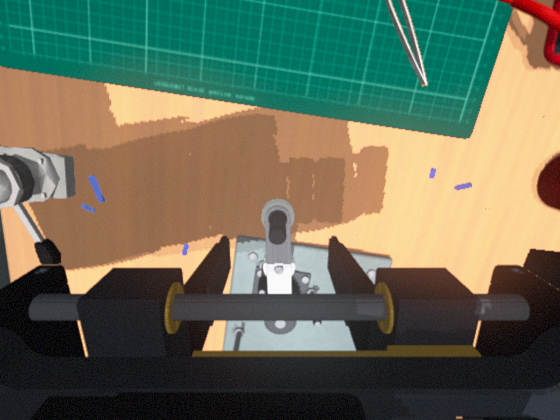

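```bash
python3 - <<'E'
from f import *
p=eyes.read_camera("wrist")
print(at(p,(216,278),63),at(p,(236,279),101),at(p,(248,281),101),np.round(proj(p,[482,244.6,101])),np.round(proj(p,[482,244.6,63])))
g=cv2.cvtColor(p["pixels"],cv2.COLOR_RGB2GRAY);print(g[195:272:3,279])
E
```

```text
[480.8 246.6  63. ] [481.9 244.4 101. ] [484.7 235.2 101. ] [236. 279.] [218. 279.]
[125 151 151 159 148  78  63  69  65  72  74  69  78  76  80  81  93 151
 149 147 147 149 152 228 206 197]
```

The collar at (214,278) backprojects to (481,246.6), consistent with the post at about (482,245), 100 mm from the pivot. Descend and close on it.

```bash
python3 -m inch '[[[0,0,0.12],0,-0.3],[[0,0,0.12],0,-0.3],[[0,0,0.12],0,-0.3],[[0,0,0.12],0,-0.3],[[0,0,0.12],0,-0.3],[[0,0,0.12],0,-0.3],[[0,0,0.12],0,-0.3],[[0,0,0.12],0,-0.3],[[0,0,0],0,-0.3],[[0,0,0],0,-0.3]]'
python3 -m inch '[[[0,0,0],0,0.2],[[0,0,0],0,0.5],[[0,0,0],0,0.7],[[0,0,0],0,1],[[0,0,0],0,1],[[0,0,0],0,1],[[0,0,0],0,1],[[0,0,0],0,1],[[0,0,0],0,1],[[0,0,0],0,1]]'
```

```text
t: 35.15
eef_pos: [481.6, 244.0, 71.7]
tcp_rot: [3.141, -0.0, 1.71]
ft_force: [-0.2, 0.7, -0.0]
opening: 0.645
grip_force: 0.0
t: 36.4
eef_pos: [481.4, 244.0, 71.5]
tcp_rot: [-3.142, -0.0, 1.71]
ft_force: [-2.3, 1.3, 0.9]
opening: 0.131
grip_force: 30.0
```

Post gripped (12.4 mm). Swing clockwise: 40°, then check.

```bash
python3 -m inch '[[[-0.004,0.116,0],0.8,1],[[-0.004,0.116,0],0.8,1],[[-0.004,0.116,0],0.8,1],[[-0.004,0.116,0],0.8,1],[[-0.004,0.116,0],0.8,1],[[-0.004,0.116,0],0.8,1],[[-0.004,0.116,0],0.8,1],[[-0.004,0.116,0],0.8,1],[[-0.004,0.116,0],0.8,1],[[-0.004,0.116,0],0.8,1]]'
```

```text
t: 37.65
eef_pos: [548.5, 230.3, 71.5]
tcp_rot: [-3.142, -0.001, 1.01]
ft_force: [-2.6, 4.1, 0.6]
opening: 0.132
grip_force: 30.0
```

```bash
python3 -m inch '[[[-0.004,0.116,0],0.8,1],[[-0.004,0.116,0],0.8,1],[[-0.004,0.116,0],0.8,1],[[-0.004,0.116,0],0.8,1],[[-0.004,0.116,0],0.8,1],[[-0.004,0.116,0],0.8,1],[[-0.001,0.058,0],0.4,1],[[0,0,0],0,1],[[0,0,0],0,1],[[0,0,0],0,1]]'
python3 - <<'E'
from f import *
s=env.state();d=s["eef_pos"][:2]-[495.5,147];a=np.arctan2(d[1],d[0]);print(np.degrees(a),np.hypot(*d),s["ft_force"]@[np.sin(a),-np.cos(a),0])
p=eyes.read_camera("scene")
for r in eyes.spot_point("finger_post",p)[:1]:print(r)
E
```

```text
t: 38.9
eef_pos: [580.5, 198.9, 71.6]
tcp_rot: [-3.141, -0.002, 0.558]
ft_force: [-0.9, 6.9, -0.9]
opening: 0.127
grip_force: 30.0
31.420078533831177 99.56000191664938 -6.363601400146369
{'centre': [184.2, 254.1], 'score': 0.74}
```

Close to the stop. Creep on until the force rises.

```bash
python3 -m inch '[[[0,0.015,0],0.1,1],[[0,0.015,0],0.1,1],[[0,0.015,0],0.1,1],[[0,0.015,0],0.1,1],[[0,0,0],0,1],[[0,0,0],0,1],[[0,0,0],0,1],[[0,0,0],0,1],[[0,0,0],0,1],[[0,0,0],0,1]]'
```

```text
t: 40.25
eef_pos: [582.3, 195.9, 71.6]
tcp_rot: [-3.141, -0.002, 0.524]
ft_force: [0.2, 7.2, -0.4]
opening: 0.13
grip_force: 30.0
```

```bash
python3 -m inch '[[[0,0.015,0],0.1,1],[[0,0.015,0],0.1,1],[[0,0.015,0],0.1,1],[[0,0.015,0],0.1,1],[[0,0,0],0,1],[[0,0,0],0,1],[[0,0,0],0,1],[[0,0,0],0,1],[[0,0,0],0,1],[[0,0,0],0,1]]'
python3 -c "
from h import *
s=env.state();a=s['tcp_rot'][2];print(s['ft_force'],s['ft_force']@[np.sin(a),-np.cos(a),0])"
```

```text
t: 41.5
eef_pos: [583.0, 194.6, 71.6]
tcp_rot: [-3.139, -0.001, 0.489]
ft_force: [-5.7, 20.1, 1.3]
opening: 0.13
grip_force: 30.0
[-5.69820423 20.11239208  1.25327144] -20.432831600626443
```

The force jumped to 20 N with motion stalled, so the arm is at its stop. Ease off by 0.6 mm, do a final check of the stack, then hand in.

```bash
python3 -m inch '[[[0,-0.01,0],0,1],[[0,0,0],0,1],[[0,0,0],0,1],[[0,0,0],0,1],[[0,0,0],0,1],[[0,0,0],0,1],[[0,0,0],0,1],[[0,0,0],0,1],[[0,0,0],0,1],[[0,0,0],0,1]]'
python3 - <<'E'
from h import *
for c in ("scene","side"):
    p=eyes.read_camera(c)
    for r in eyes.spot_point("spare_reel",p)[:2]:print(c,r["centre"],r["score"])
s=env.state();print(s["ft_force"],s["opening"],abs(s["qvel"]).max())
E
```

```text
t: 42.75
eef_pos: [582.9, 194.8, 71.6]
tcp_rot: [-3.139, -0.001, 0.489]
ft_force: [-4.5, 17.1, 0.8]
opening: 0.129
grip_force: 30.0
scene [215.0, 235.9] 0.71
scene [249.3, 280.1] 0.69
side [230.2, 287.0] 0.57
side [188.0, 261.5] 0.49
[-4.0555523  17.52241632  0.50789659] 0.12874983823217506 0.0012498839645207285
```

The reel is where I left it (scene (249,280)), and the arm is held steady at its stop.

```bash
python3 -c "
from cell import env
print(env.job_done())"
```

```text
the job is handed in; nothing more can be done
None
```

I handed the job in at about 43 s of the 72 s allowed: the grey slip disc and the spare reel are stacked on the spindle, and the gripper is holding the tension arm at its stop at about 17 N. The hand-in returned no verdict; the cameras and force readings showed no fault.

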